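Park the massage roller upright in its stand

ROBOT

A 6-joint arm with a two-finger parallel gripper is mounted at the origin on the work surface. World frame = base frame: x ahead of the robot, y to its left, z up, the work surface at z = 0. Lengths are in mm, angles in rad, forces in N, time in s.
With the tool pointing down it reaches from about 300 to 875 mm from the base axis. Payload 4.2 kg.
Tool frame: the origin (TCP) lies midway between the tips of the shut fingers; the grasp point (between the pads) lies 19 mm behind it; z points along the fingers, x is the direction in which the jaws open and shut, and the axes are right-handed (so a half turn about z gives the same grasp; the last joint's range is limited). The gripper opens to 85 mm and grips with 20 to 120 N. Pads are 22 mm wide; open, the fingers measure 114 mm over their backs; the gripper's body (76 mm by 85 mm) begins 54 mm behind the grasp point. The pads swing forward as they close: fully open they stand 13 mm farther back than shut.
Start: joints at [-1.131, 0.32, 1.565, -0, 1.257, -0.02], TCP at [255.172, -515.295, 231.338] pointing down, gripper open.
Joint ranges: [-3.11, 3.11], [-0.84, 2.01], [0.21, 2.61], [-1.34, 4.49], [0.05, 2.63], [-2.56, 2.56]. Speed limits (rad/s): [2.57, 2.57, 3.14, 3.14, 3.14, 3.14].

INTERFACE

Orientations are given as a rotation vector (axis times angle).
In Python, from cell import ctrl gives the robot as it stands.
- The arm moves only by the tool carry_out, never from a script. Its argument "deltas" is a list of rows, each an object of numbers: "x", "y", "z": the shift along the tool's x, y, z in m; "wx", "wy", "wz": the turn, a rotation vector about the tool's x, y, z in degrees; "jaw": the finger opening in m, from 0 to 0.0854. In form: [{"x": .., "y": .., "z": .., "wx": .., "wy": .., "wz": .., "jaw": ..}, ...]. A call has exactly 5 rows; each row shifts and turns the commanded pose from where the row before left it, along the tool's axes as they then stand; what a row does not reach is not made up. A row lasts 1/8 s, in which the tool goes at most 62.5 mm and 10.7 degrees, less where a joint would pass 70% of its speed; a pose out of reach is approached as far as the arm can. A call with a gripper value outside its range is refused whole. The fingers move at their own pace and stop on an object; "grip_force" is the grip in N (left out, the last holds). Time passes only in rows, so rows that do not move let the fingers close, or fill a call up. It gives the time, the measured TCP pose, the force and the opening at its end, in the units of the state.
- ctrl.get_state(): the state, without advancing time (a new reading comes with each control period).
- ctrl.camera(name): name is "scene" or "top" or "wrist"; returns the picture (400x640x3 uint8, blue, green, red); there is no depth.
- ctrl.get_calibration(name): a dict with "fx", "fy", "cx", "cy" (pixels), "dist_coeffs" ([k1, k2, p1, p2, k3] as OpenCV has them; the pictures are not rectified), "R" (3x3) and "t" (3): a world point X has camera coordinates R X + t. Camera axes: x right, y down, z forward; pixel columns grow to the right and rows downward; lengths in mm; the calibration is good to about 2 mm. A picture is of the moment at which its call begins: read the wrist's pose just before it. get_calibration takes no time and is no camera call; for the wrist camera it gives the pose at the moment of the call.
- ctrl.hand_in(): hands the job in, once; it reports no verdict.
The state is a dict: "time": time; "joint_positions": joint angles; "joint_vel": joint speeds; "tau": joint torques, N m; "tool_pos": TCP position; "eef_rot": TCP orientation; "contact_force": force on the tool from outside, world axes, zero at the start; "ft_torque": the same for the moment, N m; "grip_width": finger opening in mm.
Only numpy, scipy, OpenCV 4.12 (cv2) and the standard library are available. Lean on these libraries where they do the work, as an engineer would, in place of code of your own. Each camera call takes 0.05 s, during which the arm holds its last target. There are 200 camera calls.

TASK

Put the wooden massage roller away upright: work its foot fully home over the lip into the blue foot cup at the end of the trough, stand it up there, and press its neck gently into the spring clip on the column until the brass jaws snap shut in front of it and it stays standing by itself. Do not ram it or drop it on the shelf, and leave the other things where they are.

Things in the scene. Friction and masses are not known exactly. Their poses are not given: they have to be found in the camera images.
- stand: White parking stand screwed to the shelf. Origin on the shelf right below the place where the roller's axis stands when parked; +x (stand frame) points from the trough to the steel column, z up. From -x to +x: white trough, blue foot cup, column with the spring clip. Base plate 8 mm thick, x = -172 to +63 mm, 78 mm wide
- trough (a point): outer end of the white trough's floor, in the middle (stand x = -160 mm, 40 mm above the shelf). The floor, 6 mm thick, runs on to x = -35 mm between lips 40 mm apart whose tops are 57 mm above the shelf; open at both ends. The parked-to-be roller's head juts out past this end, with free air below it
- cup (a point): centre of the blue foot cup's floor, 40 mm above the shelf, stand x = y = 0. The floor runs from a 5 mm high front lip (x = -29 to -12 mm, top at 45 mm, just under the lying roller's rod) to a back wall at x = +12 mm; side cheeks 30 mm apart from x = -25 mm on; wall and cheeks end 76 mm above the shelf; open above and on the trough side
- clip (a point): middle of the clip's seat, 178 mm above the shelf, stand x = y = 0. Clip on a column (x = 26 to 38 mm, 206 mm high), open to -x: back pad at x = +12 mm; at x = -13 mm two brass sprung jaws (16 mm rollers, z = 172 to 184 mm) 17 mm apart, which the 24 mm neck forces open (4 to 12 N); just below, a fixed steel guide: 27 mm slot, mouth flared to 53 mm at x = -52 mm
- jaw_l (a joint): left brass jaw (+y of the stand), 0 m closed, up to 0.006 m pushed aside
- jaw_r (a joint): right brass jaw (-y of the stand), 0 m closed, up to 0.006 m pushed aside
- roller: Wooden massage roller, 215 mm long, about 0.15 kg: 24 mm rod with domed ends, ribbed beads 36 mm thick from 48 to 120 mm from the foot end. Origin mid-length on its axis; +x runs from foot to head (the longer bare handle, with a red band). At first it lies on its beads in the trough, axis level, 58 mm above the shelf, foot 20 to 50 mm short of home
- roller_foot (a point): the roller's foot end, tip of the dome, on the axis
- roller_head (a point): the roller's head end, tip of the dome, on the axis
- roller_neck (a point): point on the roller's axis 138 mm from the foot end, the part that belongs in the clip
- paperweight_center (a point): centre of the green glass paperweight ball, 60 mm across, sitting on the cork ring; a bystander
- organiser: blue seven-day pill organiser, 45 x 160 x 27 mm, lids closed, origin under its centre; a bystander
- dish: flat cork ring, 60 mm across and 14 mm high, under the glass ball, origin under its centre; a bystander
- bike_light: silver bike light lying on its side, about 92 mm long, 38 mm high; origin under its middle; a bystander
- cream_jar: white cream jar, 64 mm across, 55 mm high, origin under its centre; a bystander
- tumbler: blue ceramic tumbler, 72 mm across, 100 mm high, origin under its centre; a bystander
- lotion: green lotion bottle, 60 mm across, 150 mm high, origin under its centre; a bystander
- soap: yellow bar of soap, 55 x 85 x 28 mm, origin under its centre; a bystander
Mind the look-alikes: they are no part of the job. There is more than one size of the roller; the job needs the largest.

How it is judged (in metres and radians):
At the end, for the whole second after the job is handed in: The roller stands upright head up (within 0.06 rad of the stand's vertical), its foot within 8 mm of the cup's floor centre, its neck within 6 mm of the clip's middle horizontally, both jaws sprung back (under 2 mm), and it is at rest (angle between the x axis of roller and the z axis of stand, either way round below 0.06 rad and height (world z) of roller_head above 0.235 m and horizontal distance between roller_neck and clip below 0.006 m and distance between roller_foot and cup below 0.008 m and value of joint each of jaw_l, jaw_r below 0.002 m and linear speed of roller below 0.02 m/s and angular speed of roller below 0.15 rad/s); the robot touches nothing.
It fails at once if the roller is rammed against the stand with more than 60 N (contact force between roller and stand above 60 N).
It fails at once if the arm or fingers bear on the stand with more than 25 N (contact force between any of the fingers, the arm and stand above 25 N).
It fails at once if a bystander is shifted by more than 30 mm (distance of any of organiser, dish, bike_light, cream_jar, tumbler, lotion, soap, paperweight_center from where it was at the start of the episode above 0.03 m).
It fails at once if the roller falls to the shelf (height (world z) of roller below 0.035 m).
It also fails if it takes over 64 s, if anything falls off the work surface, if the arm or the gripper's body presses on something with over 40 N, if the wrist force passes 120 N, or if a joint passes its speed limit or range.

## Working session

There is one attempt and no reset: what is moved stays moved. The work goes in short steps, Python scripts to look and compute and a tool call to move; the robot and the scene stay as the last step left them, time stands still between calls to the robot, and variables do not carry over. Pictures are saved under pics/ and viewed, about 8 in all and at most 12, crops included, and the job is handed in when it is done.

Besides the shell and the picture viewer there is one more tool, called as a command line: name --argument value ..., lists and objects as JSON in quotes. carry_out: Moves the arm, as the interface text tells. Its arguments: {"type":"object","properties":{"deltas":{"type":"array","items":{"type":"object","properties":{"x":{"type":"number"},"y":{"type":"number"},"z":{"type":"number"},"wx":{"type":"number"},"wy":{"type":"number"},"wz":{"type":"number"},"jaw":{"type":"number"}}}},"grip_force":{"type":"number"}},"required":["deltas"]}

```bash
ls; mkdir -p pics; python3 - <<'E'
from cell import ctrl
import cv2
s=ctrl.get_state();print(s['time'],s['tool_pos'],s['eef_rot'],s['grip_width'])
for n in ('scene','top'):
    cv2.imwrite(f'pics/{n}0.png',ctrl.camera(n)); c=ctrl.get_calibration(n); print(n,{k:(v.tolist() if hasattr(v,'tolist') else v) for k,v in c.items()})
E
```

```text
pics
0.0 [ 254.96947888 -514.83549114  230.47313303] [-2.66836951e+00  1.65623920e+00  2.35034992e-03] 85.65458753271254
scene {'fx': 475.4690546897056, 'fy': 475.4690546897056, 'cx': 321.81733281008303, 'cy': 195.34387613644424, 'dist_coeffs': [0.038493287395122075, 0.0, 0.0, 0.0, 0.0], 'R': [[-0.6663568968697494, 0.7453677330272749, 0.019885385485313843], [0.5011943738345562, 0.46749350718586874, -0.7281854299391353], [-0.552062211739497, -0.4752649401132359, -0.6850916369862189]], 't': [344.60804167720585, -209.7722850538661, 1603.9130654353303]}
top {'fx': 373.10764287616576, 'fy': 373.10764287616576, 'cx': 324.27580211988266, 'cy': 199.93704089334523, 'dist_coeffs': [0.025589671624023598, 0.0, 0.0, 0.0, 0.0], 'R': [[-0.05368825010404835, -0.9985460236839817, -0.004838428016856862], [-0.9768153892748416, 0.05352426288817831, -0.20728446289608204], [0.20724204948949235, -0.006402489139883792, -0.9782687468462888]], 't': [61.54372616864279, 590.6959675682922, 1009.0467534163001]}
```

View pics/top0.png

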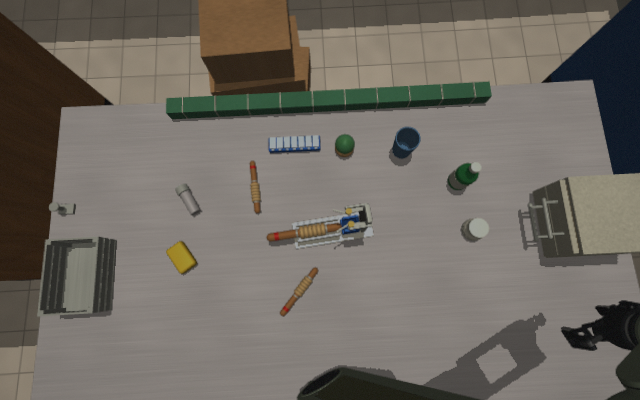

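View pics/scene0.png

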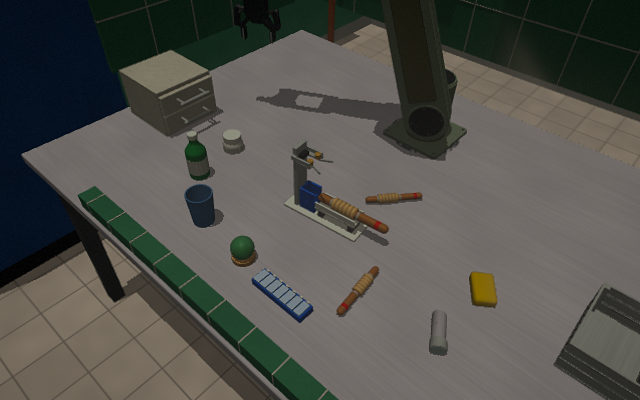

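The top view shows the roller in the trough, head at about (272,237) and foot near (340,230). The column end is near (370,210-235). The two smaller look-alikes are at (255,187) and (300,291). I'll enlarge both views.

```bash
python3 - <<'E'
import cv2,numpy as np
a=cv2.imread('pics/top0.png')[195:260,260:385]; b=cv2.imread('pics/scene0.png')[135:245,275:400]
a=cv2.resize(a,None,fx=6,fy=6,interpolation=cv2.INTER_CUBIC)
cv2.imwrite('pics/topc.png',cv2.convertScaleAbs(a,alpha=1.5))
b=cv2.resize(b,None,fx=5.4,fy=5.4,interpolation=cv2.INTER_CUBIC)
cv2.imwrite('pics/scenec.png',cv2.convertScaleAbs(b,alpha=1.5))
E
```

```text
(no output)
```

View pics/topc.png

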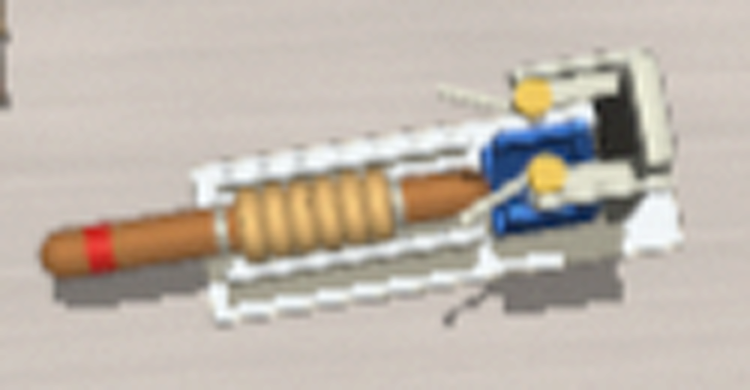

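View pics/scenec.png

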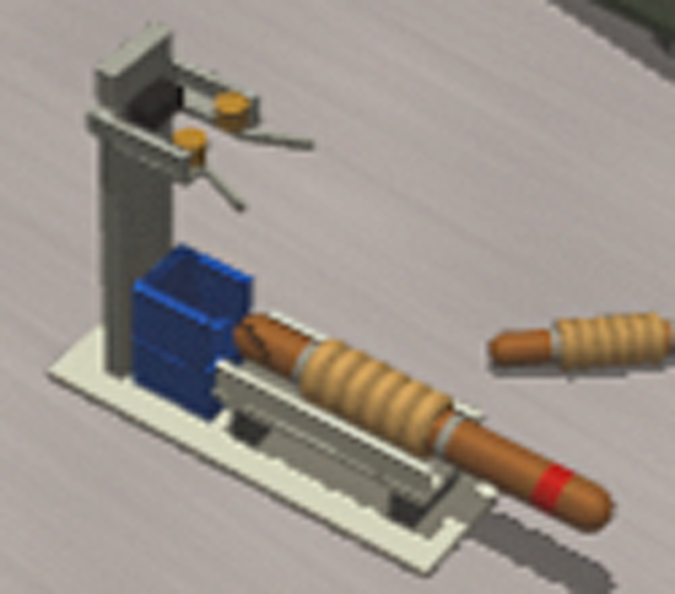

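```bash
cat > h.py <<'E'
import numpy as np,cv2,json
from cell import ctrl
from scipy.optimize import least_squares
from scipy.spatial.transform import Rotation as Ro
def proj(c,X):
    R=np.array(c['R']);K=np.array([[c['fx'],0,c['cx']],[0,c['fy'],c['cy']],[0,0,1]])
    return cv2.projectPoints(np.atleast_2d(X).astype(float),cv2.Rodrigues(R)[0],np.array(c['t'],float),K,np.array(c['dist_coeffs']))[0][:,0]
def S(p,X):
    X=np.atleast_2d(X);c,s=np.cos(p[2]),np.sin(p[2])
    return np.c_[p[0]+c*X[:,0]-s*X[:,1],p[1]+s*X[:,0]+c*X[:,1],X[:,2]]
E
python3 - <<'E'
from h import *
ct,cs=ctrl.get_calibration('top'),ctrl.get_calibration('scene')
P=lambda u,v,f,o:((u+.5)/f-.5+o[0],(v+.5)/f-.5+o[1])
T=lambda u,v:P(u,v,6,(260,195)); Q=lambda u,v:P(u,v,5.4,(275,135))
obs=[(ct,(-13,16.5,184),T(533,95)),(ct,(-13,-16.5,184),T(547,174)),(ct,(-172,-39,8),T(218,322)),(ct,(63,-39,8),T(680,247)),
(cs,(-13,16.5,184),Q(190,135)),(cs,(-13,-16.5,184),Q(232,98)),(cs,(-172,39,8),Q(426,573)),(cs,(63,39,8),Q(50,372)),(cs,(-172,-39,8),Q(495,490))]
f=lambda p:np.concatenate([(proj(c,S(p,X))[0]-np.array(uv)) for c,X,uv in obs])
r=least_squares(f,[500,0,-np.pi/2],x_scale=[1,1,.01],loss='soft_l1');print(r.x);print(f(r.x).reshape(-1,2).round(1).tolist())
p=r.x
g=lambda q:np.concatenate([proj(ct,S(p,(q[0],q[1],58)))[0]-np.array(T(42,255)),proj(cs,S(p,(q[0],q[1],58)))[0]-np.array(Q(608,508))])
h=least_squares(g,[-250,0]);print('head',h.x,h.fun, 'short',-h.x[0]-215+0)
for n,c,uv,s in(('top',ct,T(98,248),0),('sc',cs,Q(552,487),0)):
    k=least_squares(lambda q:proj(c,S(p,(q[0],q[1],66)))[0]-np.array(uv),[-230,0]);print(n,'band',k.x)
print('lying bearings: trough',S(p,(-160,0,40)),'head',S(p,(h.x[0],0,58)),'clip',S(p,(0,0,178)))
json.dump(list(p),open('p.json','w'))
E
```

```text
[521.12513268 -43.55833603  -1.47081876]
[[-0.0, 0.3], [-0.2, -0.0], [-1.2, -0.2], [0.5, 0.0], [-0.2, 0.5], [-0.1, 0.9], [-0.5, 0.0], [-0.8, -0.9], [2.7, -2.0]]
head [-241.75223875   -3.91914369] [ 0.42463108  0.9799022  -0.35847997  1.23769404] short 26.752238748042743
top band [-215.24459766   -2.83999726]
sc band [-215.68888755    3.10219307]
lying bearings: trough [[505.15535694 115.64268866  40.        ]] head [[496.99557619 196.98668979  58.        ]] clip [[521.12513268 -43.55833603 178.        ]]
```

```bash
cat >> h.py <<'E'
p=json.load(open('p.json'))
Y=p[2]
def RT(a,yaw=0):
    "tool x=stand y; a deg: 0 down, -30 start tilt, +60 end tilt"
    c,s=np.cos(Y),np.sin(Y)
    R0=np.c_[[-s,c,0],[c,s,0],[0,0,-1.]]
    return Ro.from_rotvec([0,0,np.radians(yaw)])*Ro.from_matrix(R0)*Ro.from_euler('x',a,degrees=True)
def TG(G,a,back=0):
    "target TCP pose for grasp point G (stand mm), tilt a"
    R=RT(a); return S(p,G)[0]+R.apply([0,0,19-back]),R
def cur():
    s=ctrl.get_state(); return np.array(s['tool_pos']),Ro.from_rotvec(s['eef_rot'])
def plan(segs,start=None):
    "segs: list of (pos,R,n)"
    P,R=start or cur(); out=[]
    for P1,R1,n in segs:
        w=(R.inv()*R1).as_rotvec(degrees=True)/n; d=(P1-P)/n
        for i in range(n):
            dl=R.inv().apply(d).round(4)/1000; wr=w.round(1)
            dl=dl.round(4)
            out.append({k:float(v) for k,v in zip(('x','y','z','wx','wy','wz'),[*dl,*wr]) if v})
            P=P+R.apply(dl*1000); R=R*Ro.from_rotvec(wr,degrees=True)
        # carry rounding residue into next seg automatically
    while len(out)%5: out.append({})
    for i in range(0,len(out),5): print(json.dumps(out[i:i+5]))
    return P,R
def show():
    s=ctrl.get_state();P,R=cur();c,sn=np.cos(Y),np.sin(Y)
    G=P-R.apply([0,0,19])-[p[0],p[1],0]
    a=(RT(0).inv()*R).as_rotvec(degrees=True)
    st=lambda v:np.array([c*v[0]+sn*v[1],-sn*v[0]+c*v[1],v[2]]).round(1)
    print('t',round(s['time'],2),'G stand',st(G),'tilt',a.round(1),'F stand',st(s['contact_force']),'w',round(s['grip_width'],1),'q',np.round(s['joint_positions'],2))
E
python3 - <<'E'
from h import *
show();P,R=cur()
a=(P+[80,150,90],R,4)
A,RA=TG((-222,0,58),-30,150)
A2,_=TG((-222,0,58),-30,0)
plan([a,(A+[0,0,80],RT(-30),12),(A,RA,4)])
E
```

```text
t 0.1 G stand [ 442.4 -311.9  249.6] tilt [ 0.1 -0.1 69.4] F stand [-0.9  0.   0.9] w 85.2 q [-1.13  0.32  1.57 -0.    1.26 -0.02]
[{"x": -0.0248, "y": -0.0346, "z": -0.0225}, {"x": -0.0248, "y": -0.0346, "z": -0.0225}, {"x": -0.0248, "y": -0.0346, "z": -0.0225}, {"x": -0.0248, "y": -0.0346, "z": -0.0225}, {"x": -0.0395, "y": -0.0342, "z": 0.0058, "wx": -2.2, "wy": 1.5, "wz": -5.6}]
[{"x": -0.0361, "y": -0.0381, "z": 0.0035, "wx": -2.2, "wy": 1.5, "wz": -5.6}, {"x": -0.0323, "y": -0.0415, "z": 0.001, "wx": -2.2, "wy": 1.5, "wz": -5.6}, {"x": -0.0281, "y": -0.0445, "z": -0.0014, "wx": -2.2, "wy": 1.5, "wz": -5.6}, {"x": -0.0235, "y": -0.0469, "z": -0.0038, "wx": -2.2, "wy": 1.5, "wz": -5.6}, {"x": -0.0187, "y": -0.0488, "z": -0.0062, "wx": -2.2, "wy": 1.5, "wz": -5.6}]
[{"x": -0.0137, "y": -0.0501, "z": -0.0086, "wx": -2.2, "wy": 1.5, "wz": -5.6}, {"x": -0.0085, "y": -0.0508, "z": -0.0108, "wx": -2.2, "wy": 1.5, "wz": -5.6}, {"x": -0.0032, "y": -0.0509, "z": -0.0129, "wx": -2.2, "wy": 1.5, "wz": -5.6}, {"x": 0.0021, "y": -0.0504, "z": -0.0149, "wx": -2.2, "wy": 1.5, "wz": -5.6}, {"x": 0.0074, "y": -0.0493, "z": -0.0166, "wx": -2.2, "wy": 1.5, "wz": -5.6}]
[{"x": 0.0126, "y": -0.0477, "z": -0.0182, "wx": -2.2, "wy": 1.5, "wz": -5.6}, {"y": -0.01, "z": 0.0173, "wy": 0.1, "wz": -0.1}, {"y": -0.01, "z": 0.0173, "wy": 0.1, "wz": -0.1}, {"y": -0.01, "z": 0.0173, "wy": 0.1, "wz": -0.1}, {"y": -0.01, "z": 0.0173, "wy": 0.1, "wz": -0.1}]
```

carry_out --deltas '[{"x": -0.025,"y": -0.035,"z": -0.022},{"x": -0.025,"y": -0.035,"z": -0.022},{"x": -0.025,"y": -0.035,"z": -0.022},{"x": -0.025,"y": -0.035,"z": -0.022},{"x": -0.04,"y": -0.034,"z": 0.006,"wx": -2.2,"wy": 1.5,"wz": -5.6}]'

```text
validation failed for argument at $.de...
```

carry_out --deltas '[{"x": -0.036,"y": -0.038,"z": 0.003,"wx": -2.2,"wy": 1.5,"wz": -5.6},{"x": -0.032,"y": -0.042,"z": 0.001,"wx": -2.2,"wy": 1.5,"wz": -5.6},{"x": -0.028,"y": -0.044,"z": -0.001,"wx": -2.2,"wy": 1.5,"wz": -5.6},{"x": -0.024,"y": -0.047,"z": -0.004,"wx": -2.2,"wy": 1.5,"wz": -5.6},{"x": -0.019,"y": -0.049,"z": -0.006,"wx": -2.2,"wy": 1.5,"wz": -5.6}]'

```text
validation failed for argument at $.de...
```

carry_out --deltas '[{"x": -0.014,"y": -0.05,"z": -0.009,"wx": -2.2,"wy": 1.5,"wz": -5.6},{"x": -0.008,"y": -0.051,"z": -0.011,"wx": -2.2,"wy": 1.5,"wz": -5.6},{"x": -0.003,"y": -0.051,"z": -0.013,"wx": -2.2,"wy": 1.5,"wz": -5.6},{"x": 0.002,"y": -0.05,"z": -0.015,"wx": -2.2,"wy": 1.5,"wz": -5.6},{"x": 0.007,"y": -0.049,"z": -0.017,"wx": -2.2,"wy": 1.5,"wz": -5.6}]'

```text
validation failed for argument at $.de...
```

```bash
python3 - <<'E'
from h import *
show()
A,RA=TG((-222,0,58),-30,110)
plan([(A,RA,9),(A,RA,1)])
E
```

```text
t 0.1 G stand [ 442.4 -311.9  249.6] tilt [ 0.1 -0.1 69.4] F stand [-0.9  0.   0.9] w 85.2 q [-1.13  0.32  1.57 -0.    1.26 -0.02]
[{"x": -0.0616, "y": -0.0602, "z": 0.0105, "wx": -2.9, "wy": 2.0, "wz": -7.5}, {"x": -0.0535, "y": -0.0682, "z": 0.0053, "wx": -2.9, "wy": 2.0, "wz": -7.5}, {"x": -0.0442, "y": -0.0747, "z": -0.0001, "wx": -2.9, "wy": 2.0, "wz": -7.5}, {"x": -0.034, "y": -0.0797, "z": -0.0054, "wx": -2.9, "wy": 2.0, "wz": -7.5}, {"x": -0.023, "y": -0.083, "z": -0.0105, "wx": -2.9, "wy": 2.0, "wz": -7.5}]
[{"x": -0.0116, "y": -0.0846, "z": -0.0153, "wx": -2.9, "wy": 2.0, "wz": -7.5}, {"x": 0.0001, "y": -0.0845, "z": -0.0198, "wx": -2.9, "wy": 2.0, "wz": -7.5}, {"x": 0.0118, "y": -0.0826, "z": -0.0238, "wx": -2.9, "wy": 2.0, "wz": -7.5}, {"x": 0.0233, "y": -0.079, "z": -0.0273, "wx": -2.9, "wy": 2.0, "wz": -7.5}, {"y": 0.0001, "z": -0.0001, "wx": -0.2, "wy": 0.1, "wz": -0.2}]
```

Validation failed, most likely because each row needs every field.

carry_out --deltas '[{"x": -0.025,"y": -0.035,"z": -0.022,"wx": 0,"wy": 0,"wz": 0,"jaw": 0.085},{"x": -0.025,"y": -0.035,"z": -0.022,"wx": 0,"wy": 0,"wz": 0,"jaw": 0.085},{"x": -0.025,"y": -0.035,"z": -0.022,"wx": 0,"wy": 0,"wz": 0,"jaw": 0.085},{"x": -0.025,"y": -0.035,"z": -0.022,"wx": 0,"wy": 0,"wz": 0,"jaw": 0.085},{"x": -0.04,"y": -0.034,"z": 0.006,"wx": -2.2,"wy": 1.5,"wz": -5.6,"jaw": 0.085}]' --grip_force 50

```text
time: 0.72
tool_pos: [350.4, -312.9, 314.9]
eef_rot: [2.705, -1.5, 0.01]
contact_force: [0.6, 0.9, -0.7]
grip_width: 85.2
```

carry_out --deltas '[{"x": -0.036,"y": -0.038,"z": 0.003,"wx": -2.2,"wy": 1.5,"wz": -5.6,"jaw": 0.085},{"x": -0.032,"y": -0.042,"z": 0.001,"wx": -2.2,"wy": 1.5,"wz": -5.6,"jaw": 0.085},{"x": -0.028,"y": -0.044,"z": -0.001,"wx": -2.2,"wy": 1.5,"wz": -5.6,"jaw": 0.085},{"x": -0.024,"y": -0.047,"z": -0.004,"wx": -2.2,"wy": 1.5,"wz": -5.6,"jaw": 0.085},{"x": -0.019,"y": -0.049,"z": -0.006,"wx": -2.2,"wy": 1.5,"wz": -5.6,"jaw": 0.085}]'

```text
time: 1.35
tool_pos: [414.4, -57.7, 283.8]
eef_rot: [2.77, -0.733, 0.018]
contact_force: [1.6, -1.0, 0.1]
grip_width: 85.0
```

carry_out --deltas '[{"x": -0.014,"y": -0.05,"z": -0.009,"wx": -2.2,"wy": 1.5,"wz": -5.6,"jaw": 0.085},{"x": -0.008,"y": -0.051,"z": -0.011,"wx": -2.2,"wy": 1.5,"wz": -5.6,"jaw": 0.085},{"x": -0.003,"y": -0.051,"z": -0.013,"wx": -2.2,"wy": 1.5,"wz": -5.6,"jaw": 0.085},{"x": 0.002,"y": -0.05,"z": -0.015,"wx": -2.2,"wy": 1.5,"wz": -5.6,"jaw": 0.085},{"x": 0.007,"y": -0.049,"z": -0.017,"wx": -2.2,"wy": 1.5,"wz": -5.6,"jaw": 0.085}]'

```text
time: 1.98
tool_pos: [480.0, 195.4, 255.7]
eef_rot: [2.654, -0.012, 0.028]
contact_force: [1.4, 0.1, 0.4]
grip_width: 85.1
```

```bash
python3 - <<'E'
from h import *
show()
A,RA=TG((-222,0,58),-30,110)
plan([(A,RA,10)])
E
```

```text
t 1.98 G stand [-250.8  -16.5  272.5] tilt [-28.   -0.2   6.1] F stand [0.  1.4 0.4] w 85.1 q [ 0.61  0.35  1.56 -0.41  1.52  0.7 ]
[{"x": 0.0012, "y": -0.008, "z": 0.0093, "wx": -0.2, "wy": 0.2, "wz": -0.6}, {"x": 0.0012, "y": -0.008, "z": 0.0092, "wx": -0.2, "wy": 0.2, "wz": -0.6}, {"x": 0.0013, "y": -0.008, "z": 0.0092, "wx": -0.2, "wy": 0.2, "wz": -0.6}, {"x": 0.0013, "y": -0.008, "z": 0.0092, "wx": -0.2, "wy": 0.2, "wz": -0.6}, {"x": 0.0014, "y": -0.0081, "z": 0.0092, "wx": -0.2, "wy": 0.2, "wz": -0.6}]
[{"x": 0.0014, "y": -0.0081, "z": 0.0091, "wx": -0.2, "wy": 0.2, "wz": -0.6}, {"x": 0.0015, "y": -0.0081, "z": 0.0091, "wx": -0.2, "wy": 0.2, "wz": -0.6}, {"x": 0.0015, "y": -0.0081, "z": 0.0091, "wx": -0.2, "wy": 0.2, "wz": -0.6}, {"x": 0.0016, "y": -0.0081, "z": 0.0091, "wx": -0.2, "wy": 0.2, "wz": -0.6}, {"x": 0.0016, "y": -0.0081, "z": 0.009, "wx": -0.2, "wy": 0.2, "wz": -0.6}]
```

carry_out --deltas '[{"x": 0.0025,"y": -0.016,"z": 0.0185,"wx": -0.4,"wy": 0.4,"wz": -1.2,"jaw": 0.085},{"x": 0.0025,"y": -0.016,"z": 0.0185,"wx": -0.4,"wy": 0.4,"wz": -1.2,"jaw": 0.085},{"x": 0.003,"y": -0.016,"z": 0.018,"wx": -0.4,"wy": 0.4,"wz": -1.2,"jaw": 0.085},{"x": 0.003,"y": -0.016,"z": 0.018,"wx": -0.4,"wy": 0.4,"wz": -1.2,"jaw": 0.085},{"x": 0.003,"y": -0.016,"z": 0.018,"wx": -0.4,"wy": 0.4,"wz": -1.2,"jaw": 0.085}]'

```text
time: 2.6
tool_pos: [494.7, 220.8, 137.0]
eef_rot: [2.616, 0.132, 0.039]
contact_force: [-0.4, 0.6, 1.0]
grip_width: 85.0
```

```bash
python3 - <<'E'
from h import *
show()
c=ctrl.get_calibration('wrist');im=ctrl.camera('wrist')
for X in [(-241.75,0,58),(-26.75,0,58),(-160,20,57),(-160,-20,57),(-13,16.5,184),(-13,-16.5,184),(-172,39,8),(-172,-39,8)]:
    u=proj(c,S(p,X))[0]; print(X,u.round(1)); cv2.drawMarker(im,tuple(int(v) for v in u.round()),(255,0,255),0,8,1)
cv2.imwrite('pics/w1.png',im)
A,RA=TG((-222,0,58),-30,0)
plan([(A,RA,5)])
E
```

```text
t 2.6 G stand [-275.2    0.   153.5] tilt [-29.9   0.2  -0.1] F stand [-0.7 -0.3  1. ] w 85.0 q [ 0.65  0.48  1.67 -0.46  1.31  0.74]
(-241.75, 0, 58) [323.3 176.3]
(-26.75, 0, 58) [323.4 321.1]
(-160, 20, 57) [347.6 249.1]
(-160, -20, 57) [299.  249.1]
(-13, 16.5, 184) [341.7 459.2]
(-13, -16.5, 184) [305.1 459.2]
(-172, 39, 8) [366.8 196.3]
(-172, -39, 8) [279.7 196.3]
[{"x": 0.0002, "z": 0.0213}, {"x": 0.0002, "z": 0.0213}, {"x": 0.0002, "z": 0.0213}, {"x": 0.0002, "z": 0.0213}, {"x": 0.0002, "z": 0.0213}]
```

View pics/w1.png

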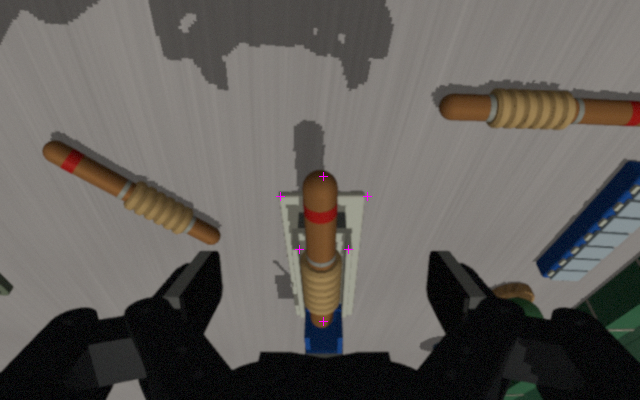

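The overlay agrees with the picture to 1-3 px: base corners at (279,195) and (366,196), head tip at (320,172). Next I go down and grip.

carry_out --deltas '[{"x": 0,"y": 0,"z": 0.0215,"wx": 0,"wy": 0,"wz": 0,"jaw": 0.085},{"x": 0,"y": 0,"z": 0.0215,"wx": 0,"wy": 0,"wz": 0,"jaw": 0.085},{"x": 0,"y": 0,"z": 0.0215,"wx": 0,"wy": 0,"wz": 0,"jaw": 0.085},{"x": 0,"y": 0,"z": 0.0215,"wx": 0,"wy": 0,"wz": 0,"jaw": 0.085},{"x": 0,"y": 0,"z": 0.021,"wx": 0,"wy": 0,"wz": 0,"jaw": 0.085}]'

```text
time: 3.28
tool_pos: [500.5, 167.2, 45.2]
eef_rot: [2.617, 0.131, 0.039]
contact_force: [0.4, 0.7, -0.1]
grip_width: 84.8
```

carry_out --deltas '[{"x": 0,"y": 0,"z": 0,"wx": 0,"wy": 0,"wz": 0,"jaw": 0.04},{"x": 0,"y": 0,"z": 0,"wx": 0,"wy": 0,"wz": 0,"jaw": 0.03},{"x": 0,"y": 0,"z": 0,"wx": 0,"wy": 0,"wz": 0,"jaw": 0.015},{"x": 0,"y": 0,"z": 0,"wx": 0,"wy": 0,"wz": 0,"jaw": 0.015},{"x": 0,"y": 0,"z": 0,"wx": 0,"wy": 0,"wz": 0,"jaw": 0.015}]' --grip_force 50

```text
time: 3.9
tool_pos: [500.9, 168.1, 46.0]
eef_rot: [2.617, 0.131, 0.041]
contact_force: [1.0, 1.5, 1.9]
grip_width: 22.1
```

```bash
python3 - <<'E'
from h import *
show()
c=ctrl.get_calibration('wrist');im=ctrl.camera('wrist')
cv2.imwrite('pics/w2.png',cv2.convertScaleAbs(im,alpha=1.4))
E
```

```text
t 3.9 G stand [-222.1    0.9   62.5] tilt [-29.9   0.3  -0. ] F stand [-1.4  1.2  1.9] w 22.1 q [ 0.57  0.56  1.82 -0.53  1.08  0.8 ]
```

View pics/w2.png

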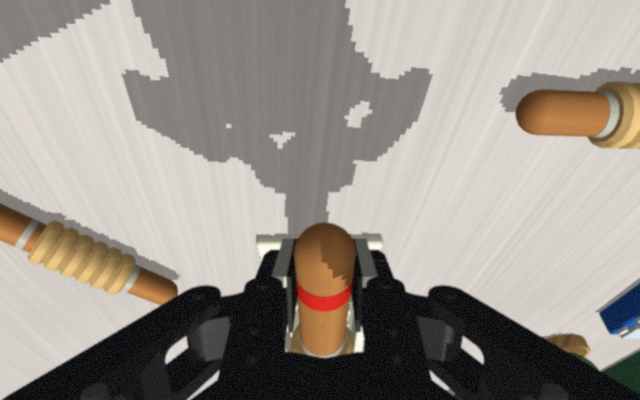

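The grip is on the handle, but about 4 mm shallow (grasp point at z 62.5, axis at 58) and the width reads 22.1. I'll regrip a little deeper.

carry_out --deltas '[{"x": 0,"y": 0,"z": 0,"wx": 0,"wy": 0,"wz": 0,"jaw": 0.045},{"x": 0,"y": 0,"z": 0,"wx": 0,"wy": 0,"wz": 0,"jaw": 0.045},{"x": -0.001,"y": 0.002,"z": 0.003,"wx": 0,"wy": 0,"wz": 0,"jaw": 0.045},{"x": 0,"y": 0.001,"z": 0.002,"wx": 0,"wy": 0,"wz": 0,"jaw": 0.045},{"x": 0,"y": 0,"z": 0,"wx": 0,"wy": 0,"wz": 0,"jaw": 0.045}]'

```text
time: 4.58
tool_pos: [499.9, 162.1, 42.5]
eef_rot: [2.616, 0.131, 0.039]
contact_force: [0.3, -0.3, 0.1]
grip_width: 44.9
```

carry_out --deltas '[{"x": 0,"y": 0,"z": 0,"wx": 0,"wy": 0,"wz": 0,"jaw": 0.03},{"x": 0,"y": 0,"z": 0,"wx": 0,"wy": 0,"wz": 0,"jaw": 0.015},{"x": 0,"y": 0,"z": 0,"wx": 0,"wy": 0,"wz": 0,"jaw": 0.015},{"x": 0,"y": 0,"z": 0,"wx": 0,"wy": 0,"wz": 0,"jaw": 0.015},{"x": 0,"y": 0,"z": 0,"wx": 0,"wy": 0,"wz": 0,"jaw": 0.015}]' --grip_force 50

```text
time: 5.2
tool_pos: [500.0, 162.5, 42.7]
eef_rot: [2.617, 0.131, 0.04]
contact_force: [0.2, -0.2, 1.1]
grip_width: 22.5
```

```bash
python3 - <<'E'
from h import *
show()
E
```

```text
t 5.2 G stand [-216.6   -0.5   59.2] tilt [-29.9   0.2  -0. ] F stand [0.2 0.2 1.1] w 22.5 q [ 0.57  0.56  1.83 -0.54  1.06  0.81]
```

```bash
cat >> h.py <<'E'
L,W=177.2,-1.2
def TC(C,th,y=0,a0=-30):
    t=np.radians(th);o=L*np.array([np.cos(t),-np.sin(t)])+W*np.array([np.sin(t),np.cos(t)])
    return TG((C[0]-o[0],y,C[1]-o[1]),a0+th)
def path(kn,start=None):
    "kn: list of (xc,zc,th,n) interpolated from the first, one row each"
    segs=[]
    for a,b in zip(kn,kn[1:]):
        for i in range(1,b[3]+1):
            f=i/b[3]; v=[a[j]+f*(b[j]-a[j]) for j in range(3)]
            segs.append((*TC(v[:2],v[2]),1))
    return plan(segs,start)
def showC():
    show();P,R=cur();th=(RT(0).inv()*R).as_euler('xyz',degrees=True)[0]+30;t=np.radians(th)
    c,sn=np.cos(Y),np.sin(Y);G=P-R.apply([0,0,19])-[p[0],p[1],0]
    o=L*np.array([np.cos(t),-np.sin(t)])+W*np.array([np.sin(t),np.cos(t)])
    print('centre x,z',(c*G[0]+sn*G[1]+o[0]).round(1),(G[2]+o[1]).round(1),'th',th.round(1))
E
python3 - <<'E'
from h import *
showC()
path([(-39.4,58,0,0),(-39.4,59.5,0,2),(-10,59.5,0,8),(-1.5,59.5,12,5)])
E
```

```text
t 5.2 G stand [-216.6   -0.5   59.2] tilt [-29.9   0.2  -0. ] F stand [0.2 0.2 1.1] w 22.5 q [ 0.57  0.56  1.83 -0.54  1.06  0.81]
centre x,z -39.4 57.7 th 0.1
[{"x": 0.0004, "y": 0.0004, "z": -0.0007, "wx": -0.1, "wy": -0.2}, {"y": 0.0004, "z": -0.0006}, {"y": 0.0031, "z": 0.0018}, {"y": 0.0032, "z": 0.0018}, {"y": 0.0032, "z": 0.0019}]
[{"y": 0.0032, "z": 0.0018}, {"y": 0.0032, "z": 0.0019}, {"y": 0.0032, "z": 0.0018}, {"y": 0.0031, "z": 0.0018}, {"y": 0.0032, "z": 0.0019}]
[{"y": 0.0046, "z": -0.0055, "wx": 2.4}, {"y": 0.0046, "z": -0.0056, "wx": 2.4}, {"x": 0.0001, "y": 0.0046, "z": -0.0056, "wx": 2.4}, {"y": 0.0047, "z": -0.0057, "wx": 2.4}, {"y": 0.0047, "z": -0.0057, "wx": 2.4}]
```

carry_out --deltas '[{"x": 0.0004,"y": 0.0005,"z": -0.0008,"wx": 0,"wy": 0,"wz": 0,"jaw": 0.015},{"x": 0,"y": 0.0004,"z": -0.0007,"wx": 0,"wy": 0,"wz": 0,"jaw": 0.015},{"x": 0,"y": 0.0032,"z": 0.0018,"wx": 0,"wy": 0,"wz": 0,"jaw": 0.015},{"x": 0,"y": 0.0032,"z": 0.0018,"wx": 0,"wy": 0,"wz": 0,"jaw": 0.015},{"x": 0,"y": 0.0032,"z": 0.0018,"wx": 0,"wy": 0,"wz": 0,"jaw": 0.015}]'

```text
time: 5.82
tool_pos: [501.5, 151.1, 44.5]
eef_rot: [2.617, 0.131, 0.039]
contact_force: [-0.4, -0.6, -1.3]
grip_width: 22.5
```

carry_out --deltas '[{"x": 0,"y": 0.0032,"z": 0.0018,"wx": 0,"wy": 0,"wz": 0,"jaw": 0.015},{"x": 0,"y": 0.0032,"z": 0.0018,"wx": 0,"wy": 0,"wz": 0,"jaw": 0.015},{"x": 0,"y": 0.0032,"z": 0.0018,"wx": 0,"wy": 0,"wz": 0,"jaw": 0.015},{"x": 0,"y": 0.0032,"z": 0.0018,"wx": 0,"wy": 0,"wz": 0,"jaw": 0.015},{"x": 0,"y": 0.0032,"z": 0.0018,"wx": 0,"wy": 0,"wz": 0,"jaw": 0.015}]'

```text
time: 6.45
tool_pos: [503.4, 133.0, 44.7]
eef_rot: [2.617, 0.131, 0.04]
contact_force: [0.6, -0.6, -1.2]
grip_width: 22.5
```

```bash
python3 - <<'E'
from h import *
showC()
path([(-10,59.5,0,0),(-2,59.5,12,5)])
E
```

```text
t 6.45 G stand [-1.869e+02 -1.000e-01  6.120e+01] tilt [-29.9   0.2  -0. ] F stand [ 0.7  0.5 -1.2] w 22.5 q [ 0.52  0.54  1.86 -0.56  1.04  0.78]
centre x,z -9.7 59.7 th 0.1
[{"y": 0.004, "z": -0.0053, "wx": 2.3, "wy": -0.2}, {"y": 0.0045, "z": -0.0056, "wx": 2.4}, {"y": 0.0046, "z": -0.0056, "wx": 2.4}, {"y": 0.0045, "z": -0.0057, "wx": 2.4}, {"y": 0.0046, "z": -0.0058, "wx": 2.4}]
```

carry_out --deltas '[{"x": 0,"y": 0.004,"z": -0.0053,"wx": 2.4,"wy": 0,"wz": 0,"jaw": 0.015},{"x": 0,"y": 0.0045,"z": -0.0056,"wx": 2.4,"wy": 0,"wz": 0,"jaw": 0.015},{"x": 0,"y": 0.0046,"z": -0.0056,"wx": 2.4,"wy": 0,"wz": 0,"jaw": 0.015},{"x": 0,"y": 0.0045,"z": -0.0057,"wx": 2.4,"wy": 0,"wz": 0,"jaw": 0.015},{"x": 0,"y": 0.0046,"z": -0.0058,"wx": 2.4,"wy": 0,"wz": 0,"jaw": 0.015}]'

```text
time: 7.08
tool_pos: [503.9, 124.7, 79.6]
eef_rot: [2.827, 0.142, 0.027]
contact_force: [0.3, 0.0, -1.3]
grip_width: 22.7
```

```bash
python3 - <<'E'
from h import *
showC()
path([(-2,59.5,12,0),(-1,57,24,5),(-1,53.5,40,5)])
cv2.imwrite('pics/s2.png',cv2.convertScaleAbs(cv2.resize(ctrl.camera('scene')[95:245,275:425],None,fx=4,fy=4,interpolation=cv2.INTER_CUBIC),alpha=1.5))
E
```

```text
t 7.08 G stand [-175.    -0.4   97.7] tilt [-17.9   0.2  -0. ] F stand [ 0.   0.3 -1.3] w 22.7 q [ 0.4   0.43  1.87 -0.36  0.97  0.53]
centre x,z -2.0 59.3 th 12.1
[{"x": 0.0003, "y": 0.003, "z": -0.0056, "wx": 2.3, "wy": -0.2}, {"y": 0.0031, "z": -0.0058, "wx": 2.4}, {"y": 0.0032, "z": -0.0059, "wx": 2.4}, {"y": 0.0032, "z": -0.0058, "wx": 2.4}, {"y": 0.0032, "z": -0.0058, "wx": 2.4}]
[{"y": 0.0041, "z": -0.0077, "wx": 3.2}, {"y": 0.0042, "z": -0.0077, "wx": 3.2}, {"y": 0.0041, "z": -0.0078, "wx": 3.2}, {"y": 0.0043, "z": -0.0077, "wx": 3.2}, {"y": 0.0042, "z": -0.0077, "wx": 3.2}]
```

View pics/s2.png

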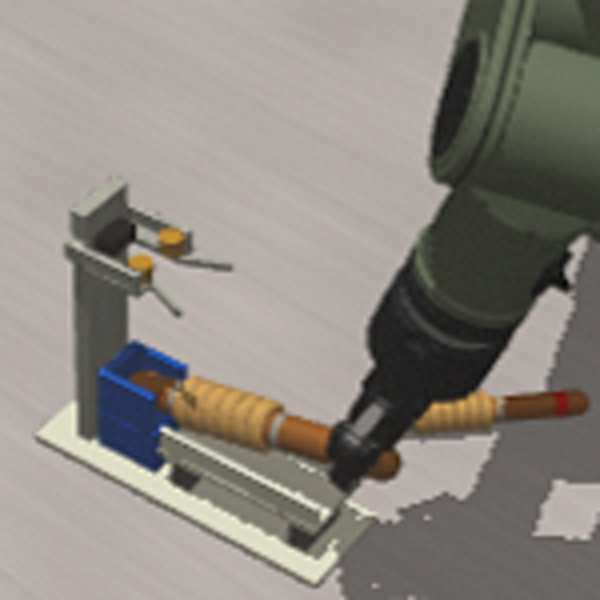

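The foot is inside the blue cup near (150,380), the head is lifting, and the forces are small. I carry on rotating.

carry_out --deltas '[{"x": 0.0003,"y": 0.003,"z": -0.0056,"wx": 2.4,"wy": 0,"wz": 0,"jaw": 0.015},{"x": 0,"y": 0.0031,"z": -0.0058,"wx": 2.4,"wy": 0,"wz": 0,"jaw": 0.015},{"x": 0,"y": 0.0032,"z": -0.0059,"wx": 2.4,"wy": 0,"wz": 0,"jaw": 0.015},{"x": 0,"y": 0.0032,"z": -0.0058,"wx": 2.4,"wy": 0,"wz": 0,"jaw": 0.015},{"x": 0,"y": 0.0032,"z": -0.0058,"wx": 2.4,"wy": 0,"wz": 0,"jaw": 0.015}]'

```text
time: 7.75
tool_pos: [504.8, 116.1, 111.0]
eef_rot: [3.035, 0.154, 0.011]
contact_force: [0.2, -0.6, -1.7]
grip_width: 22.3
```

carry_out --deltas '[{"x": 0,"y": 0.0041,"z": -0.0077,"wx": 3.2,"wy": 0,"wz": 0,"jaw": 0.015},{"x": 0,"y": 0.0042,"z": -0.0077,"wx": 3.2,"wy": 0,"wz": 0,"jaw": 0.015},{"x": 0,"y": 0.0042,"z": -0.0077,"wx": 3.2,"wy": 0,"wz": 0,"jaw": 0.015},{"x": 0,"y": 0.0042,"z": -0.0077,"wx": 3.2,"wy": 0,"wz": 0,"jaw": 0.015},{"x": 0,"y": 0.0042,"z": -0.0077,"wx": 3.2,"wy": 0,"wz": 0,"jaw": 0.015}]'

```text
time: 8.38
tool_pos: [506.7, 94.9, 149.2]
eef_rot: [-2.961, -0.151, 0.01]
contact_force: [0.7, 0.4, -1.3]
grip_width: 22.4
```

```bash
python3 - <<'E'
from h import *
showC()
path([(-1,53.5,40,0),(-1,53.5,54,5),(-1,53.5,66,5)])
E
```

```text
t 8.38 G stand [-135.9   -0.6  167.9] tilt [10.1  0.1 -0.1] F stand [-0.4  0.8 -1.3] w 22.4 q [ 0.05  0.3   1.83  0.21  1.03 -0.16]
centre x,z -1.2 52.8 th 40.1
[{"x": 0.0006, "y": 0.0035, "z": -0.0078, "wx": 2.7, "wy": -0.1, "wz": 0.1}, {"y": 0.0037, "z": -0.0074, "wx": 2.8}, {"y": 0.0036, "z": -0.0074, "wx": 2.8}, {"y": 0.0036, "z": -0.0074, "wx": 2.8}, {"y": 0.0036, "z": -0.0073, "wx": 2.8}]
[{"y": 0.0031, "z": -0.0064, "wx": 2.4}, {"y": 0.0031, "z": -0.0063, "wx": 2.4}, {"y": 0.0031, "z": -0.0064, "wx": 2.4}, {"y": 0.0031, "z": -0.0063, "wx": 2.4}, {"x": -0.0001, "y": 0.0031, "z": -0.0063, "wx": 2.4}]
```

carry_out --deltas '[{"x": 0.0005,"y": 0.0036,"z": -0.0076,"wx": 2.8,"wy": 0,"wz": 0,"jaw": 0.015},{"x": 0,"y": 0.0036,"z": -0.0074,"wx": 2.8,"wy": 0,"wz": 0,"jaw": 0.015},{"x": 0,"y": 0.0036,"z": -0.0074,"wx": 2.8,"wy": 0,"wz": 0,"jaw": 0.015},{"x": 0,"y": 0.0036,"z": -0.0074,"wx": 2.8,"wy": 0,"wz": 0,"jaw": 0.015},{"x": 0,"y": 0.0036,"z": -0.0074,"wx": 2.8,"wy": 0,"wz": 0,"jaw": 0.015}]'

```text
time: 9.0
tool_pos: [509.8, 67.8, 179.9]
eef_rot: [-2.718, -0.139, 0.027]
contact_force: [0.2, 0.6, -1.1]
grip_width: 22.8
```

carry_out --deltas '[{"x": 0,"y": 0.0031,"z": -0.0064,"wx": 2.4,"wy": 0,"wz": 0,"jaw": 0.015},{"x": 0,"y": 0.0031,"z": -0.0063,"wx": 2.4,"wy": 0,"wz": 0,"jaw": 0.015},{"x": 0,"y": 0.0031,"z": -0.0064,"wx": 2.4,"wy": 0,"wz": 0,"jaw": 0.015},{"x": 0,"y": 0.0031,"z": -0.0063,"wx": 2.4,"wy": 0,"wz": 0,"jaw": 0.015},{"x": 0,"y": 0.0031,"z": -0.0063,"wx": 2.4,"wy": 0,"wz": 0,"jaw": 0.015}]'

```text
time: 9.62
tool_pos: [513.1, 39.1, 200.5]
eef_rot: [-2.507, -0.128, 0.038]
contact_force: [-0.5, 0.4, -1.2]
grip_width: 22.2
```

```bash
python3 - <<'E'
from h import *
showC()
path([(-1,53.5,66,0),(-1,53.5,76,5)])
f=lambda n,y,x,s:cv2.convertScaleAbs(cv2.resize(ctrl.camera(n)[y:y+120,x:x+100],None,fx=4,fy=4,interpolation=cv2.INTER_CUBIC),alpha=1.6)
cv2.imwrite('pics/s3.png',np.hstack([f('scene',115,275,4),f('top',160,290,4)]))
E
```

```text
t 9.62 G stand [-71.8   0.3 215.8] tilt [36.2  0.1 -0.1] F stand [-0.4 -0.4 -1.2] w 22.2 q [-0.29  0.36  1.76  0.6   1.34 -0.63]
centre x,z -1.4 53.2 th 66.2
[{"x": -0.0003, "y": 0.0024, "z": -0.0052, "wx": 1.8, "wy": -0.1, "wz": 0.2}, {"y": 0.0025, "z": -0.0053, "wx": 2.0}, {"y": 0.0026, "z": -0.0053, "wx": 2.0}, {"y": 0.0026, "z": -0.0053, "wx": 2.0}, {"y": 0.0025, "z": -0.0053, "wx": 2.0}]
```

View pics/s3.png

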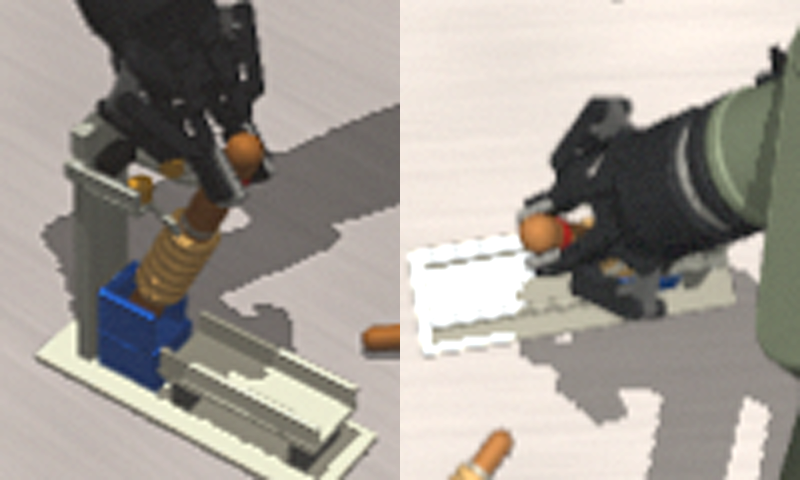

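The roller is at 66° with its foot in the cup. The neck heads for the flared mouth and the gripper is above the column.

carry_out --deltas '[{"x": 0,"y": 0.0025,"z": -0.0053,"wx": 2,"wy": 0,"wz": 0,"jaw": 0.015},{"x": 0,"y": 0.0025,"z": -0.0053,"wx": 2,"wy": 0,"wz": 0,"jaw": 0.015},{"x": 0,"y": 0.0025,"z": -0.0053,"wx": 2,"wy": 0,"wz": 0,"jaw": 0.015},{"x": 0,"y": 0.0025,"z": -0.0053,"wx": 2,"wy": 0,"wz": 0,"jaw": 0.015},{"x": 0,"y": 0.0025,"z": -0.0053,"wx": 2,"wy": 0,"wz": 0,"jaw": 0.015}]'

```text
time: 10.35
tool_pos: [515.9, 12.5, 212.7]
eef_rot: [-2.333, -0.119, 0.046]
contact_force: [0.4, 0.3, -0.9]
grip_width: 22.7
```

```bash
python3 - <<'E'
from h import *
showC()
path([(-1,53.5,76,0),(-.5,53,82.5,5),(0,53,90,5)])
E
```

```text
t 10.35 G stand [-42.6   0.4 225.8] tilt [46.2  0.2 -0.1] F stand [-0.3  0.4 -0.9] w 22.7 q [-0.4   0.42  1.72  0.69  1.49 -0.74]
centre x,z -1.5 53.4 th 76.2
[{"x": -0.0004, "y": 0.0018, "z": -0.0033, "wx": 1.1, "wy": -0.1, "wz": 0.2}, {"y": 0.0018, "z": -0.0035, "wx": 1.3}, {"y": 0.0018, "z": -0.0034, "wx": 1.3}, {"y": 0.0018, "z": -0.0035, "wx": 1.3}, {"y": 0.0017, "z": -0.0035, "wx": 1.3}]
[{"y": 0.002, "z": -0.004, "wx": 1.5}, {"y": 0.002, "z": -0.0041, "wx": 1.5}, {"y": 0.0019, "z": -0.004, "wx": 1.5}, {"y": 0.002, "z": -0.0041, "wx": 1.5}, {"y": 0.0019, "z": -0.0041, "wx": 1.5}]
```

carry_out --deltas '[{"x": 0,"y": 0.0018,"z": -0.0034,"wx": 1.3,"wy": 0,"wz": 0,"jaw": 0.015},{"x": 0,"y": 0.0018,"z": -0.0034,"wx": 1.3,"wy": 0,"wz": 0,"jaw": 0.015},{"x": 0,"y": 0.0018,"z": -0.0034,"wx": 1.3,"wy": 0,"wz": 0,"jaw": 0.015},{"x": 0,"y": 0.0018,"z": -0.0034,"wx": 1.3,"wy": 0,"wz": 0,"jaw": 0.015},{"x": 0,"y": 0.0018,"z": -0.0034,"wx": 1.3,"wy": 0,"wz": 0,"jaw": 0.015}]'

```text
time: 10.98
tool_pos: [517.5, -5.4, 217.2]
eef_rot: [-2.219, -0.114, 0.053]
contact_force: [-1.7, 3.3, -1.1]
grip_width: 22.8
```

```bash
python3 - <<'E'
from h import *
showC()
path([(-.5,53,82.5,0),(0,53,87,5),(0,53,91,5)])
E
```

```text
t 10.97 G stand [-2.320e+01  2.000e-01  2.287e+02] tilt [52.7  0.1 -0.2] F stand [-3.5 -1.3 -1.1] w 22.8 q [-0.46  0.48  1.7   0.74  1.58 -0.8 ]
centre x,z -1.9 52.8 th 82.7
[{"x": -0.0003, "y": 0.0016, "z": -0.0032, "wx": 0.7, "wz": 0.2}, {"y": 0.0012, "z": -0.0025, "wx": 0.9}, {"y": 0.0012, "z": -0.0024, "wx": 0.9}, {"y": 0.0012, "z": -0.0025, "wx": 0.9}, {"x": 0.0001, "y": 0.0012, "z": -0.0025, "wx": 0.9}]
[{"y": 0.001, "z": -0.0021, "wx": 0.8}, {"y": 0.001, "z": -0.0021, "wx": 0.8}, {"y": 0.001, "z": -0.0022, "wx": 0.8}, {"y": 0.001, "z": -0.0021, "wx": 0.8}, {"y": 0.001, "z": -0.0021, "wx": 0.8}]
```

Contact has started gently: -3.5 N along x and little sideways force.

carry_out --deltas '[{"x": -0.0002,"y": 0.0014,"z": -0.0028,"wx": 0.9,"wy": 0,"wz": 0,"jaw": 0.015},{"x": 0,"y": 0.0012,"z": -0.0025,"wx": 0.9,"wy": 0,"wz": 0,"jaw": 0.015},{"x": 0,"y": 0.0012,"z": -0.0025,"wx": 0.9,"wy": 0,"wz": 0,"jaw": 0.015},{"x": 0,"y": 0.0012,"z": -0.0025,"wx": 0.9,"wy": 0,"wz": 0,"jaw": 0.015},{"x": 0,"y": 0.0012,"z": -0.0025,"wx": 0.9,"wy": 0,"wz": 0,"jaw": 0.015}]'

```text
time: 11.6
tool_pos: [519.1, -20.1, 219.4]
eef_rot: [-2.143, -0.11, 0.055]
contact_force: [-0.4, 0.3, -0.6]
grip_width: 22.4
```

```bash
python3 - <<'E'
from h import *
showC()
path([(0,53,87,0),(0,53,90.5,5)])
E
```

```text
t 11.6 G stand [ -7.6   0.3 229.7] tilt [57.1  0.2 -0.1] F stand [-0.3 -0.4 -0.6] w 22.4 q [-0.5   0.51  1.68  0.77  1.64 -0.84]
centre x,z 0.3 52.7 th 87.1
[{"x": -0.0003, "y": 0.0004, "z": -0.0016, "wx": 0.6, "wy": -0.1, "wz": 0.2}, {"y": 0.0008, "z": -0.0019, "wx": 0.7}, {"y": 0.0009, "z": -0.0018, "wx": 0.7}, {"y": 0.0009, "z": -0.0019, "wx": 0.7}, {"y": 0.0009, "z": -0.0019, "wx": 0.7}]
```

carry_out --deltas '[{"x": -0.0002,"y": 0.0006,"z": -0.0017,"wx": 0.6,"wy": 0,"wz": 0,"jaw": 0.015},{"x": 0,"y": 0.0008,"z": -0.0017,"wx": 0.6,"wy": 0,"wz": 0,"jaw": 0.015},{"x": 0,"y": 0.0008,"z": -0.0017,"wx": 0.6,"wy": 0,"wz": 0,"jaw": 0.015},{"x": 0,"y": 0.0008,"z": -0.0017,"wx": 0.6,"wy": 0,"wz": 0,"jaw": 0.015},{"x": 0,"y": 0.0008,"z": -0.0017,"wx": 0.6,"wy": 0,"wz": 0,"jaw": 0.015}]'

```text
time: 12.22
tool_pos: [519.7, -28.8, 220.8]
eef_rot: [-2.09, -0.108, 0.058]
contact_force: [-0.1, 2.3, -0.7]
grip_width: 22.7
```

```bash
python3 - <<'E'
from h import *
showC()
f=lambda n,y,x,s:cv2.convertScaleAbs(cv2.resize(ctrl.camera(n)[y:y+120,x:x+100],None,fx=4,fy=4,interpolation=cv2.INTER_CUBIC),alpha=1.6)
cv2.imwrite('pics/s4.png',np.hstack([f('scene',115,275,4),f('top',160,290,4)]))
showC()
E
```

```text
t 12.22 G stand [  1.6   0.  230.3] tilt [60.1  0.1 -0.2] F stand [-2.3  0.2 -0.7] w 22.7 q [-0.52  0.54  1.67  0.79  1.68 -0.86]
centre x,z 0.0 53.1 th 90.1
t 12.32 G stand [  1.6   0.  230.2] tilt [60.2  0.1 -0.1] F stand [-0.8  1.1 -1.3] w 22.6 q [-0.52  0.54  1.67  0.79  1.68 -0.86]
centre x,z -0.1 53.0 th 90.2
```

View pics/s4.png

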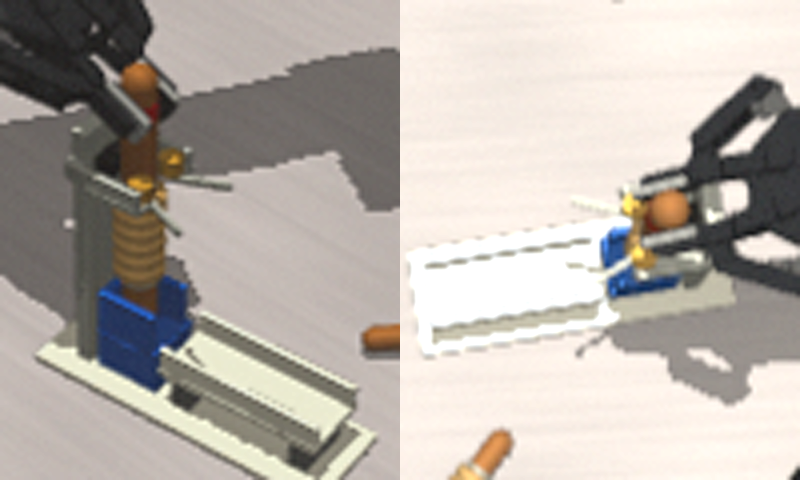

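The roller is upright, with the brass jaws in front of the neck at (145,190) and (172,160) in the scene crop. I lower it 1 mm to seat the foot, open, and back off along the tool axis.

carry_out --deltas '[{"x": 0,"y": 0.0005,"z": 0.0003,"wx": 0,"wy": 0,"wz": 0,"jaw": 0.015},{"x": 0,"y": 0.0004,"z": 0.0002,"wx": 0,"wy": 0,"wz": 0,"jaw": 0.015},{"x": 0,"y": 0,"z": 0,"wx": 0,"wy": 0,"wz": 0,"jaw": 0.026},{"x": 0,"y": 0,"z": 0,"wx": 0,"wy": 0,"wz": 0,"jaw": 0.04},{"x": 0,"y": 0,"z": 0,"wx": 0,"wy": 0,"wz": 0,"jaw": 0.05}]'

```text
time: 12.95
tool_pos: [519.7, -28.9, 219.7]
eef_rot: [-2.091, -0.108, 0.058]
contact_force: [-0.4, -0.0, 0.1]
grip_width: 49.8
```

carry_out --deltas '[{"x": 0,"y": 0,"z": 0,"wx": 0,"wy": 0,"wz": 0,"jaw": 0.05},{"x": 0,"y": 0,"z": -0.01,"wx": 0,"wy": 0,"wz": 0,"jaw": 0.05},{"x": 0,"y": -0.005,"z": -0.02,"wx": 0,"wy": 0,"wz": 0,"jaw": 0.05},{"x": 0,"y": -0.005,"z": -0.025,"wx": 0,"wy": 0,"wz": 0,"jaw": 0.05},{"x": 0,"y": -0.01,"z": -0.03,"wx": 0,"wy": 0,"wz": 0,"jaw": 0.05}]'

```text
time: 13.58
tool_pos: [525.8, -93.1, 280.0]
eef_rot: [-2.091, -0.107, 0.059]
contact_force: [0.6, -0.9, 0.7]
grip_width: 50.1
```

carry_out --deltas '[{"x": 0,"y": -0.01,"z": -0.03,"wx": 0,"wy": 0,"wz": 0,"jaw": 0.05},{"x": 0,"y": -0.01,"z": -0.03,"wx": 0,"wy": 0,"wz": 0,"jaw": 0.05},{"x": 0,"y": 0,"z": 0,"wx": 0,"wy": 0,"wz": 0,"jaw": 0.05},{"x": 0,"y": 0,"z": 0,"wx": 0,"wy": 0,"wz": 0,"jaw": 0.05},{"x": 0,"y": 0,"z": 0,"wx": 0,"wy": 0,"wz": 0,"jaw": 0.05}]'

```text
time: 14.2
tool_pos: [529.6, -133.2, 325.8]
eef_rot: [-2.089, -0.107, 0.06]
contact_force: [-1.1, -0.2, -0.5]
grip_width: 49.9
```

```bash
python3 - <<'E'
from h import *
show()
o=[]
for n,y,x in(('scene',125,275),('top',180,300)):
    im=ctrl.camera(n);c=ctrl.get_calibration(n)
    for X in [(0,0,255),(-13,16.5,184),(-13,-16.5,184)]: print(n,X,((proj(c,S(p,X))[0]-[x,y])*5).round())
    o.append(cv2.convertScaleAbs(cv2.resize(im[y:y+100,x:x+80],None,fx=5,fy=5,interpolation=cv2.INTER_CUBIC),alpha=1.6))
cv2.imwrite('pics/s5.png',np.hstack(o))
E
```

```text
t 14.2 G stand [106.5  -0.5 335.3] tilt [60.2  0.  -0.1] F stand [ 0.1 -1.1 -0.5] w 49.9 q [-0.65  0.54  1.37  0.76  1.97 -0.72]
scene (0, 0, 255) [173.  35.]
scene (-13, 16.5, 184) [173. 176.]
scene (-13, -16.5, 184) [212. 143.]
top (0, 0, 255) [284. 157.]
top (-13, 16.5, 184) [242. 154.]
top (-13, -16.5, 184) [253. 218.]
```

View pics/s5.png

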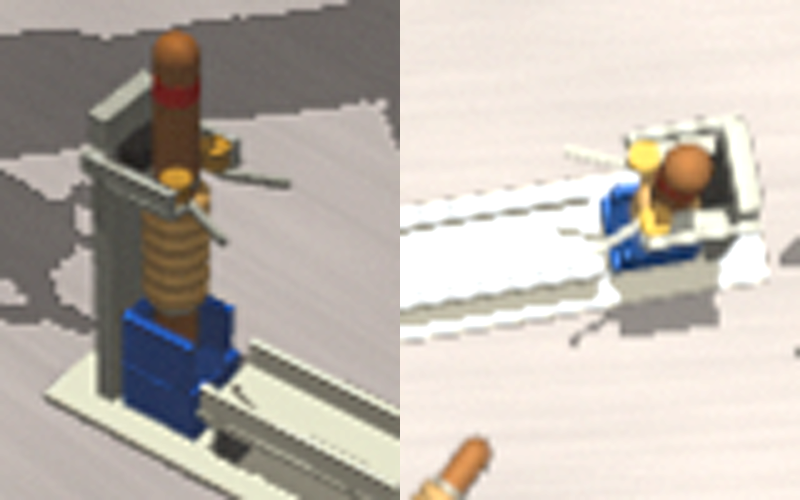

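The roller stands free. The head tip and brass jaws are within about 1 px of the predicted parked positions, and the gripper is clear.

```bash
python3 -c "
from cell import ctrl
print(ctrl.hand_in())"
```

```text
the job is handed in; nothing more can be done
None
```

I parked the large roller upright in the stand and handed the job in at about 14 s of the 64 s allowed; no verdict is reported.

I gripped it by the handle, carried the foot over the lip into the blue cup and stood it up about its foot. I then pressed the neck into the clip, seated the foot 1 mm lower, let go and backed away.

- **Forces:** the largest reading at the end of any move was about 4 N, at the clip, but I had no readings within a move.
- **Last pictures:** the roller stands by itself with the gripper clear. The head tip and the near brass jaw lie within about 1 px of their worked-out parked and closed positions; the far jaw was judged by eye. That agrees with both jaws being shut, but I had no direct reading of the jaw joints.
- **Bystanders:** I did not measure them again at the end. The arm's path kept away from them.
- **Disagreements:**
  - The first grip was about 4 mm too shallow, so I gripped again.
  - The fingers read about 22.5 mm on the 24 mm rod. I took that as a sensor offset and did not check it.
  - My first three move calls were refused because rows left out fields, so nothing moved on them.

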